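Gauge a ceramic milling blank and sort it

ROBOT

A 7-joint arm with a two-finger parallel gripper is mounted at the origin on the work surface. World frame = base frame: x ahead of the robot, y to its left, z up, the work surface at z = 0. Lengths are in m, angles in rad, forces in N, time in s.
With the tool pointing down it reaches from about 0.4 to 0.75 m from the base axis. Payload 19.5 kg.
Tool frame: the origin (TCP) lies at the very end of the fingers, on their centre line; the grasp point (between the pads) lies env.pinch_z behind it (env.pinch_z is the distance from the TCP to the grasp point, in m); z points along the fingers, y is the line along which they close (so a half turn about z gives the same grasp; the last joint's range is limited). The gripper opens to 85 mm and grips with 20 to 120 N. Pads are 22 mm wide; open, the fingers measure 114 mm over their backs; the gripper's body (76 mm by 85 mm) begins 54 mm behind the grasp point. The pads swing forward as they close: fully open they stand 13 mm farther back than shut.
Start: joints at [1.148, 0.707, -0.028, 1.485, 0.022, 0.951, -0.075], TCP at [0.214, -0.534, 0.231] pointing down, gripper open.
Joint ranges: [-2.71, 2.71], [-0.32, 2.16], [-1.57, 1.52], [0, 2.45], [-1.46, 4.6], [0, 2.02], [-2.83, 2.83]. Speed limits (rad/s): [1.89, 1.89, 2.57, 2.57, 3.01, 3.01, 3.01].

INTERFACE

Orientations are given as a unit quaternion [w, x, y, z].
In Python, from bench import readout, snapshot, calibration, env gives the robot as it stands. The module is installed in compiled form; this text tells all that it offers.
- The arm moves only by the shell command python3 -m creep 'ROWS'. ROWS is JSON, a list of rows, each a list of 3 entries, a list of its own where there are three numbers: the closure, from 0 (fully open) to 1 (shut), then the shift along the tool's x, y, z in cm, then the turn, a rotation vector about the tool's x, y, z in rad. A call has 1 to 10 rows; each row is the pose to reach, as a shift and turn from the pose commanded when the call began, along the tool's axes at that moment; what a row does not reach only later rows make up. A row lasts 1/12 s, in which the tool goes at most 41.7 mm and 7.16 degrees, less where a joint would pass 70% of its speed; a pose out of reach is approached as far as the arm can. A call with a gripper value outside its range is refused whole. The fingers move at their own pace and stop on an object; the grip force is fixed at half the most. Time passes only in rows, so rows that repeat a pose let the fingers close. It gives the time, the measured TCP pose, the force, the opening and the grip force at its end, in the units of the state.
- readout.read_state(): the state, without advancing time (a new reading comes with each control period).
- snapshot(name): name is "scene" or "top" or "wrist"; returns the picture (420x560x3 uint8, red, green, blue); there is no depth.
- calibration(name): a dict with "K" (3x3 intrinsics, pixels), "k1" (the pictures are not rectified: a ray, as slopes to the right and down, at radius r is drawn at 1 + k1 r^2 times it, then the intrinsics apply), "pose" (4x4, takes a point from camera to world coordinates); the wrist camera has in their place "mount" (4x4, takes a point from camera to tool coordinates, whose origin is the TCP and whose axes are the flange's). Camera axes: x right, y down, z forward; pixel columns grow to the right and rows downward; lengths in m; the calibration is good to about 2 mm. A picture is of the moment at which its call begins: read the wrist's pose just before it. calibration takes no time and is no camera call.
- env.hand_in(): hands the job in; it is judged then, once.
The state is a dict: "clock": time; "joints": joint angles; "qvel": joint speeds; "joint_efforts": joint torques, N m; "ee_pos": TCP position; "tool_rot": TCP orientation; "contact_force": force on the tool from outside, world axes, zero at the start; "torque": the same for the moment, N m; "gripper_width": finger opening in m; "grasp_force": force on a finger pad.
Only numpy, scipy, OpenCV 4.12 (cv2) and the standard library are available. Lean on these libraries where they do the work, as an engineer would, in place of code of your own. Each camera call takes 0.05 s, during which the arm holds its last target. There are 200 camera calls.

TASK

Take the ceramic blank that stands on the gauge's blue pad and try it from above, without forcing it, in the gauge's steel gap, its long side along the gap. If it goes down fully home, stand it upright in the green half of the sorting tray; if it stays stuck at the gap's mouth, stand it upright in the red half. Leave the other blank, waiting on the wooden board, where it is, and let go of everything at the end.

Things in the scene. Friction and masses are not known exactly. Their poses are not given: they have to be found in the camera images.
- blank_1: White ceramic block standing upright, 44 mm long (y), 62 mm high, steel stud on top (16, then 10 mm wide, up to 76 mm). Thickness (x) 20 mm if good, 36 mm if oversize: of the two blanks one is good, one oversize, which is not told. Either may stand on the gauge's blue pad; the other waits on a wooden board. Grasp across the 44 mm, 48 mm up. About 180 g. Origin: centre of underside.
- blank_2: White ceramic block standing upright, 44 mm long (y), 62 mm high, steel stud on top (16, then 10 mm wide, up to 76 mm). Thickness (x) 20 mm if good, 36 mm if oversize: of the two blanks one is good, one oversize, which is not told. Either may stand on the gauge's blue pad; the other waits on a wooden board. Grasp across the 44 mm, 48 mm up. About 180 g. Origin: centre of underside.
- gauge: Fixed; base plate 220 (x) x 100 x 8 mm. Blue pad at x -60, top at z 10. Gap at x +60, y 0, running along y between two 70 mm long steel jaws, open-ended: 31 wide, floor at z 8, jaw tops at z 34, 45 degree brass lead-ins widen the top 6 mm to 43. A good blank goes down to z 8; an oversize one stops with its underside at z 30 to 34. All mm. Origin: centre of underside, on the table.
- tray: Fixed sorting tray, 115 (x) x 225 (y) x 26 mm high, white 5 mm walls, floor at z 5 mm. Green-floored half (pass) centred at y +55 mm, red-floored half (fail) at y -55 mm, each 105 x 105 mm inside. May lie at any yaw. Origin: centre of underside, on the table.

How it is judged:
On the way:
1. the blank from the blue pad is tried upright in the gap: a good one down home on the gap's floor (within 10 mm), an oversize one resting against the mouth (((x of blank_1 in the frame of gauge between 0.045 and 0.075 m and y of blank_1 in the frame of gauge between -0.025 and 0.025 m and angle between each of blank_1, blank_2's own z axis and vertical below 0.17 rad and z of blank_1 in the frame of gauge below 0.018 m and distance of blank_2 from where it was at the start of the episode below 0.02 m and horizontal distance between blank_2 and gauge above 0.1 m) or (x of blank_2 in the frame of gauge between 0.045 and 0.075 m and y of blank_2 in the frame of gauge between -0.025 and 0.025 m and angle between each of blank_2, blank_1's own z axis and vertical below 0.17 rad and z of blank_2 in the frame of gauge below 0.04 m and contact force between blank_2 and gauge above 0.3 N and distance of blank_1 from where it was at the start of the episode below 0.02 m and horizontal distance between blank_1 and gauge above 0.1 m))), for 0.2 s.
At the end, for the whole second after the job is handed in: The blank that stood on the blue pad stands upright (within 10 degrees), at rest on the tray's floor: in the green half if it went home in the gap, in the red half if it did not. The other blank stands where it was (within 20 mm) (((x of blank_1 in the frame of tray between -0.05 and 0.05 m and y of blank_1 in the frame of tray between 0 and 0.11 m and z of blank_1 in the frame of tray between -0.005 and 0.015 m and angle between each of blank_1, blank_2's own z axis and vertical below 0.17 rad and linear speed of blank_1 below 0.02 m/s and distance of blank_2 from where it was at the start of the episode below 0.02 m and horizontal distance between blank_2 and gauge above 0.1 m) or (x of blank_2 in the frame of tray between -0.05 and 0.05 m and y of blank_2 in the frame of tray between -0.11 and 0 m and z of blank_2 in the frame of tray between -0.005 and 0.015 m and angle between each of blank_2, blank_1's own z axis and vertical below 0.17 rad and linear speed of blank_2 below 0.02 m/s and distance of blank_1 from where it was at the start of the episode below 0.02 m and horizontal distance between blank_1 and gauge above 0.1 m))); the robot touches nothing.
It fails at once if a blank is forced into the gauge (more than 60 N) (contact force between any of blank_1, blank_2 and gauge above 60 N).
It fails at once if the waiting blank (the one away from the gauge at the start) is moved more than 20 mm along with the other one (distance of each of blank_1, blank_2 from where it was at the start of the episode above 0.02 m).
It also fails if it takes over 48 s, if anything falls off the work surface, if the arm or the gripper's body presses on something with over 40 N, if the wrist force passes 120 N, or if a joint passes its speed limit or range.

## Working session

There is one attempt and no reset: what is moved stays moved. The work goes in short steps, Python scripts to look and compute and a shell command to move; the robot and the scene stay as the last step left them, time stands still between calls to the robot, and variables do not carry over. Pictures are saved under pics/ and viewed, at most 10 in all, crops included, and the job is handed in when it is done.

```bash
mkdir -p pics; ls
python3 - <<'E'
from bench import readout, snapshot, calibration, env
import cv2,numpy as np
s=readout.read_state(); print({k:np.round(v,3).tolist() for k,v in s.items()}, env.pinch_z)
for n in("scene","top","wrist"):
    cv2.imwrite(f"pics/{n}0.png",snapshot(n)[:,:,::-1])
a=np.hstack([cv2.imread("pics/scene0.png"),cv2.imread("pics/top0.png")])
for n in("top","scene","wrist"): 
  c=calibration(n); print(n,{k:np.round(v,4).tolist() for k,v in c.items()})
E
```

```text
pics
{'clock': 0.0, 'joints': [1.148, 0.707, -0.028, 1.485, 0.022, 0.951, -0.076], 'qvel': [-0.001, -0.001, 0.001, 0.001, -0.0, -0.0, -0.0], 'joint_efforts': [-0.0, -88.32, 1.234, -23.616, 0.017, 0.006, 0.0], 'ee_pos': [0.214, -0.534, 0.231], 'tool_rot': [-0.001, 0.982, 0.189, -0.0], 'contact_force': [0.175, 0.551, 0.971], 'torque': [-0.008, -0.026, 0.013], 'grasp_force': 0.0, 'gripper_width': 0.085} 0.0187
top {'K': [[428.9899, 0.0, 272.2228], [0.0, 428.9899, 217.1733], [0.0, 0.0, 1.0]], 'k1': -0.0797, 'pose': [[-0.0116, -0.9696, 0.2445, 0.4252], [-0.9999, 0.0099, -0.0081, 0.0112], [0.0054, -0.2446, -0.9696, 0.7225], [0.0, 0.0, 0.0, 1.0]]}
scene {'K': [[489.4058, 0.0, 285.2591], [0.0, 489.4058, 206.5075], [0.0, 0.0, 1.0]], 'k1': 0.0296, 'pose': [[0.5468, 0.5652, -0.6177, 1.1324], [0.8372, -0.3669, 0.4055, -0.3406], [0.0026, -0.7389, -0.6738, 0.654], [0.0, 0.0, 0.0, 1.0]]}
wrist {'K': [[307.2027, 0.0, 284.0851], [0.0, 307.2027, 207.0947], [0.0, 0.0, 1.0]], 'k1': -0.0627, 'mount': [[-0.0011, -0.9637, -0.2671, 0.0677], [1.0, -0.0009, -0.0008, 0.001], [0.0005, -0.2671, 0.9637, -0.1425], [0.0, 0.0, 0.0, 1.0]]}
```

View pics/top0.png

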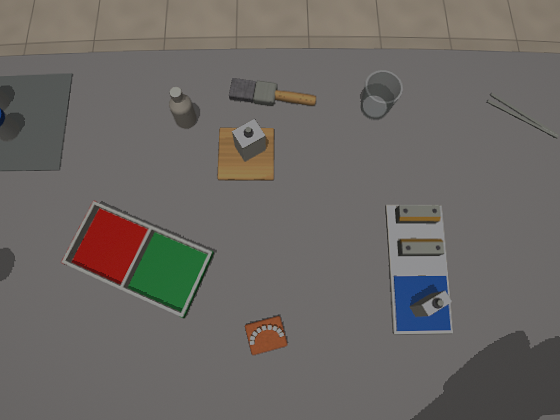

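View pics/scene0.png

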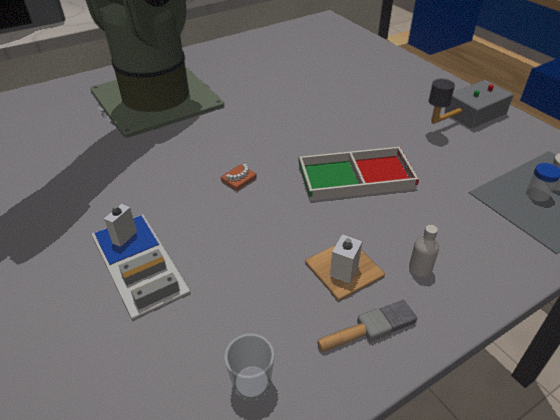

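The top view shows the gauge on the right, with its plate corners at about (387,206), (441,206), (451,333) and (392,333). The pad blank is at about (433,302), yawed. The tray is on the left, with red at (110,246) and green at (168,271). The other blank is on the wooden board at (247,150). The scene view confirms this layout.

```bash
cat > h.py <<'E'
import cv2,numpy as np
from scipy.spatial.transform import Rotation as R
from bench import readout,snapshot,calibration,env
def campose(n,s=None):
    c=calibration(n)
    if n!="wrist": return c,np.array(c["pose"])
    s=s or readout.read_state(); q=s["tool_rot"]
    T=np.eye(4);T[:3,:3]=R.from_quat([q[1],q[2],q[3],q[0]]).as_matrix();T[:3,3]=s["ee_pos"]
    return c,T@np.array(c["mount"])
def cast(n,uv,z,s=None):
    c,P=campose(n,s); K=np.array(c["K"]); uv=np.atleast_2d(np.asarray(uv,float))
    d=(uv-K[:2,2])/K[0,0]; x=d.copy()
    for _ in range(8): x=d/(1+c["k1"]*(x**2).sum(1,keepdims=True))
    r=np.c_[x,np.ones(len(x))]@P[:3,:3].T
    return P[:3,3]+r*((z-P[2,3])/r[:,2:])
def rect(pts):  # min-area rectangle of world xy points (m): centre, sides mm, yaw deg of long side
    (c,(w,h),a)=cv2.minAreaRect((np.asarray(pts)[:,:2]*1000).astype(np.float32))
    if w<h: w,h,a=h,w,a+90
    return np.round([c[0],c[1],w,h,(a+90)%180-90],1)
def blob(m,near=None):
    n,l,st,ce=cv2.connectedComponentsWithStats(m.astype(np.uint8))
    if near is not None: i=l[near[1],near[0]] or 1+np.argmin(np.hypot(*(ce[1:]-near).T))
    else: i=1+np.argmax(st[1:,4])
    cs,_=cv2.findContours((l==i).astype(np.uint8),cv2.RETR_EXTERNAL,cv2.CHAIN_APPROX_NONE)
    return max(cs,key=cv2.contourArea)[:,0,:]
E
python3 - <<'E'
from h import *
im=cv2.imread("pics/top0.png")[:,:,::-1].astype(int); r,g,b=im[...,0],im[...,1],im[...,2]
G=blob((g>90)&(r<70)&(b<90)); Rd=blob((r>110)&(g<70)&(b<70)); B=blob((b>90)&(r<70)); 
for n,c in(("green",G),("red",Rd)): print(n,rect(cast("top",c,.005)))
print("blue",rect(cast("top",B,.010)))
print("plate",np.round(cast("top",[(387,206),(441,206),(451,333),(392,333)],.008)*1000)[:,:2].tolist())
for nm,(x0,x1,y0,y1) in (("pad",(405,460,285,325)),("board",(228,275,112,165))):
    c=im[y0:y1,x0:x1].min(2); big=cv2.resize(c.astype(np.uint8),None,fx=1,fy=1)
    m=np.zeros(r.shape,bool); m[y0:y1,x0:x1]=c>150
    k=blob(m); print(nm,len(k),k.min(0),k.max(0),rect(cast("top",k,.072 if nm=="pad" else .075)))
bg=im.astype(np.uint8)[:,:,::-1]
cv2.imwrite("pics/z.png",np.hstack([cv2.resize(bg[195:340,380:460],None,fx=4,fy=4,interpolation=2),cv2.resize(bg[112:185,215:280],None,fx=6,fy=6,interpolation=2)[:0] if 0 else np.zeros((580,1,3),np.uint8),cv2.copyMakeBorder(cv2.resize(bg[112:185,215:280],None,fx=6,fy=6,interpolation=2),0,580-438,0,0,0)]))
E
```

```text
green [517.7 181.8 100.   99.9  66.4]
red [561.7 284.6  99.7  97.5 -23.3]
blue [ 456.5 -240.1   89.8   88.6   89.2]
plate [[623.0, -195.0], [623.0, -291.0], [406.0, -286.0], [409.0, -188.0]]Traceback (most recent call last):
  File "<stdin>", line 10, in <module>
  File "h.py", line 23, in blob
    else: i=1+np.argmax(st[1:,4])
              ~~~~~~~~~^^^^^^^^^^
    return _wrapfunc(a, 'argmax', axis=axis, out=out, **kwds)
    return bound(*args, **kwds)
ValueError: attempt to get argmax of an empty sequence
```

Run:
```python
from h import *
bg=cv2.imread("pics/top0.png"); im=bg.astype(int)
for nm,(x0,x1,y0,y1) in (("pad",(408,455,288,320)),("board",(228,275,116,165))):
    c=im[y0:y1,x0:x1].min(2); 
    for t in (110,125,140):
        m=np.zeros(im.shape[:2],bool); m[y0:y1,x0:x1]=c>t
        if m.sum()<20: continue
        k=blob(m); print(nm,t,len(k),k.min(0),k.max(0),rect(cast("top",k,.072 if nm=="pad" else .075)))
z=lambda a,f:cv2.resize(a,None,fx=f,fy=f,interpolation=2)
A=z(bg[195:340,380:460],4);B=z(bg[112:185,215:280],6)
cv2.imwrite("pics/z.png",np.hstack([A,cv2.copyMakeBorder(B,0,580-438,0,0,cv2.BORDER_CONSTANT)]))
```

```text
pad 110 88 [435 288] [451 319] [ 451.7 -261.    40.6   25.8   31.2]
pad 125 86 [436 288] [451 319] [ 451.3 -261.    41.1   23.1   28. ]
pad 140 39 [423 300] [438 314] [ 447.2 -230.9   17.8   17.1   30.1]
board 110 76 [232 119] [264 147] [731.9  43.7  43.   35.7 -59.4]
board 125 76 [232 119] [264 147] [731.9  43.6  42.9  35.3 -59.4]
board 140 74 [232 120] [263 147] [731.6  44.2  41.5  34.2 -59.4]
```

View pics/z.png

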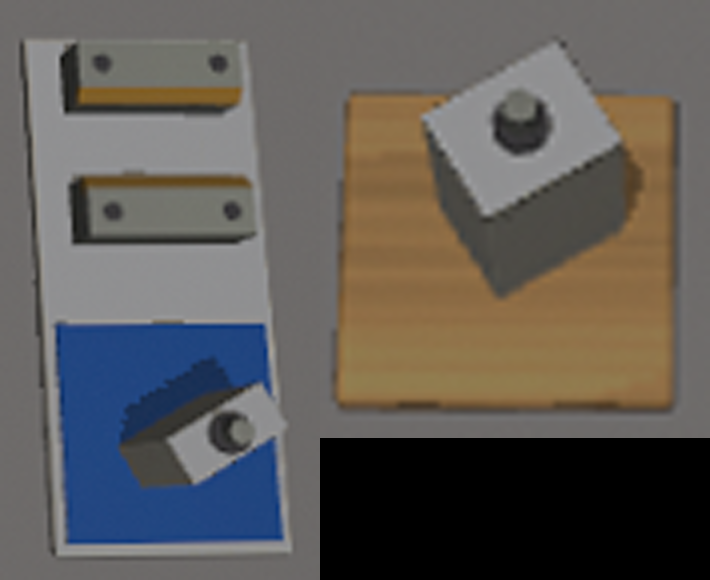

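```bash
cat > plan.py <<'E'
from h import *
def move(x,y,z,yaw=None):
    """tool-frame shift (cm) and turn to reach TCP x,y,z with closing axis at world yaw deg (mod 180), from present pose"""
    s=readout.read_state(); q=s["tool_rot"]; M=R.from_quat([q[1],q[2],q[3],q[0]])
    d=M.inv().apply(np.array([x,y,z])-s["ee_pos"])*100
    w=np.zeros(3); 
    if yaw is not None:
        a=np.radians(yaw); yx=np.array([np.cos(a),np.sin(a),0])
        if M.as_matrix()[:,1]@yx<0: yx=-yx
        zz=np.array([0,0,-1.]); T=R.from_matrix(np.c_[np.cross(yx,zz),yx,zz])
        w=(M.inv()*T).as_rotvec()
    print("shift cm",d.round(2).tolist(),"turn",w.round(3).tolist(),"now",np.round(s["ee_pos"],4).tolist(),"yaw_y",np.degrees(np.arctan2(*M.as_matrix()[1::-1,1])).round(1),"t",s["clock"])
E
python3 - <<'E'
from plan import *
k=np.array([(421.5,304.75),(446,290.75),(452,301.75),(428.5,316.5)])
p=cast("top",k,.072)*1000; print(p.round(1)[:,:2].tolist(),p.mean(0).round(1)); print(rect(p/1000))
j=np.array([(80,88),(243,84),(78,187),(252,187)])/4+[380,195]
p=cast("top",j,.034)*1000; print(p.round(1)[:,:2].tolist(),p.mean(0).round(1))
print(np.round(cast("top",[(436+1.5,302.5)],.086)*1000,1))
E
```

```text
[[450.7, -217.9], [470.8, -258.0], [454.0, -265.7], [433.0, -227.2]] [ 452.1 -242.2   72. ]
[ 452.2 -242.4   44.8   19.9  -62.3]
[[597.0, -207.9], [598.0, -277.9], [555.0, -203.6], [554.0, -277.0]] [ 576.  -241.6   34. ]
[[ 452.8 -237.5   86. ]]
```

```bash
python3 -c "
from plan import *
move(.452,-.242,.15,-62.3)"
```

```text
shift cm [32.97, -18.21, 8.11] turn [-0.001, -0.0, -0.103] now [0.2136, -0.5336, 0.2309] yaw_y -68.2 t 0.15
```

```bash
python3 -m creep '[[0,[16,-9,0],[0,0,-0.103]],[0,[16,-9,0],[0,0,-0.103]],[0,[16,-9,0],[0,0,-0.103]],[0,[33,-18.2,8],[0,0,-0.103]],[0,[33,-18.2,8],[0,0,-0.103]],[0,[33,-18.2,8],[0,0,-0.103]],[0,[33,-18.2,8],[0,0,-0.103]],[0,[33,-18.2,8],[0,0,-0.103]],[0,[33,-18.2,8],[0,0,-0.103]],[0,[33,-18.2,8],[0,0,-0.103]]]'
python3 -m creep '[[0,[0,0,0],[0,0,0]],[0,[0,0,0],[0,0,0]]]'
python3 -c "
from plan import *
move(.452,-.242,.15,-62.3)
cv2.imwrite('pics/w1.png',snapshot('wrist')[:,:,::-1])"
```

```text
clock: 0.98
ee_pos: [0.4552, -0.2368, 0.1496]
tool_rot: [-0.001, 0.97, 0.242, 0.0]
contact_force: [1.3, 1.0, 0.4]
gripper_width: 0.0856
grasp_force: 0.0
clock: 1.15
ee_pos: [0.4525, -0.2416, 0.151]
tool_rot: [-0.0, 0.971, 0.24, -0.0]
contact_force: [-0.3, -0.8, 0.3]
gripper_width: 0.0854
grasp_force: 0.0
shift cm [-0.06, 0.01, 0.1] turn [-0.001, 0.001, 0.002] now [0.4525, -0.2416, 0.151] yaw_y -62.2 t 1.15
```

View pics/w1.png

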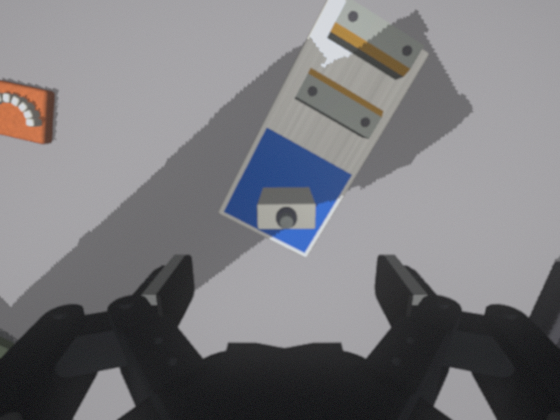

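The wrist view shows the blank's top face at about (258..315, 205..228), centred on column 286 and aligned with the fingers. The jaws are at the upper right. I'll cast the face's corners and the jaw-lip corners.

Run:
```python
from plan import *
p=cast("wrist",[(258,205),(315,205),(316,228),(257,228)],.072); print(rect(p))
# jaw top inner edges (z .034): far jaw brass top edge, near jaw brass lower edge
p=cast("wrist",[(337,24),(411,68),(308,76),(380,114)],.034)*1000; print(p.round(1)[:,:2].tolist(),p.mean(0).round(1))
p=cast("wrist",[(268,128),(352,176),(305,253),(221,212)],.010); print(rect(p))
move(.452,-.242,.042,-62.3)
```

```text
[ 452.1 -245.6   45.1   18.2  -62.3]
[[596.9, -213.6], [597.3, -281.6], [552.9, -212.1], [555.0, -278.2]] [ 575.5 -246.3   34. ]
[ 454.8 -243.7   92.4   91.3   89. ]
shift cm [0.03, -0.06, 10.93] turn [-0.0, 0.001, 0.0] now [0.4521, -0.2426, 0.1513] yaw_y -62.3 t 1.2
```

```bash
python3 -m creep '[[0,[0,0.1,4],[0,0,0]],[0,[0,0.1,8],[0,0,0]],[0,[0,0.1,11],[0,0,0]],[0,[0,0.1,11],[0,0,0]],[1,[0,0.1,11],[0,0,0]],[1,[0,0.1,11],[0,0,0]],[1,[0,0.1,11],[0,0,0]],[1,[0,0.1,11],[0,0,0]],[1,[0,0.1,11],[0,0,0]],[1,[0,0.1,11],[0,0,0]]]'
python3 -m creep '[[1,[0,0,0],[0,0,0]],[1,[0,0,0],[0,0,0]],[1,[0,0,0],[0,0,0]],[1,[0,0,0],[0,0,0]],[1,[0,0,0],[0,0,0]],[1,[0,0,0],[0,0,0]]]'
```

```text
clock: 2.03
ee_pos: [0.4536, -0.2437, 0.0434]
tool_rot: [0.001, 0.971, 0.239, 0.001]
contact_force: [-2.7, -0.1, 18.2]
gripper_width: 0.0433
grasp_force: 59.2
clock: 2.53
ee_pos: [0.4536, -0.2436, 0.0433]
tool_rot: [0.001, 0.971, 0.239, 0.001]
contact_force: [-2.1, 0.4, 17.7]
gripper_width: 0.0432
grasp_force: 59.2
```

```bash
python3 -m creep '[[1,[0,0,-2],[0,0,0]],[1,[0,0,-4],[0,0,0]],[1,[0,0,-6],[0,0,0]],[1,[0,0,-6],[0,0,0]],[1,[0,0,-6],[0,0,0]]]'
python3 -c "
from plan import *
move(.5755,-.244,.102,-90.3)"
```

```text
clock: 2.95
ee_pos: [0.4535, -0.2434, 0.1028]
tool_rot: [0.001, 0.971, 0.24, 0.001]
contact_force: [-0.1, 0.5, -2.7]
gripper_width: 0.0433
grasp_force: 63.4
shift cm [10.77, 5.73, 0.11] turn [0.002, -0.002, 0.489] now [0.4535, -0.2434, 0.1028] yaw_y -62.3 t 2.95
```

```bash
python3 -m creep '[[1,[10.9,5.7,0],[0,0,0.489]],[1,[10.9,5.7,0],[0,0,0.489]],[1,[10.9,5.7,0],[0,0,0.489]],[1,[10.9,5.7,0],[0,0,0.489]],[1,[10.9,5.7,0],[0,0,0.489]],[1,[10.9,5.7,0],[0,0,0.489]],[1,[10.9,5.7,0],[0,0,0.489]],[1,[10.9,5.7,0],[0,0,0.489]]]'
python3 -c "
from plan import *
move(.577,-.244,.085,-90.3)
cv2.imwrite('pics/w2.png',snapshot('wrist')[:,:,::-1])"
```

```text
clock: 3.62
ee_pos: [0.575, -0.2432, 0.1013]
tool_rot: [-0.0, 1.0, -0.002, -0.0]
contact_force: [0.1, -0.8, -1.4]
gripper_width: 0.0429
grasp_force: 63.2
shift cm [0.2, 0.08, 1.63] turn [-0.0, 0.001, 0.002] now [0.575, -0.2432, 0.1013] yaw_y -90.2 t 3.6167
```

View pics/w2.png

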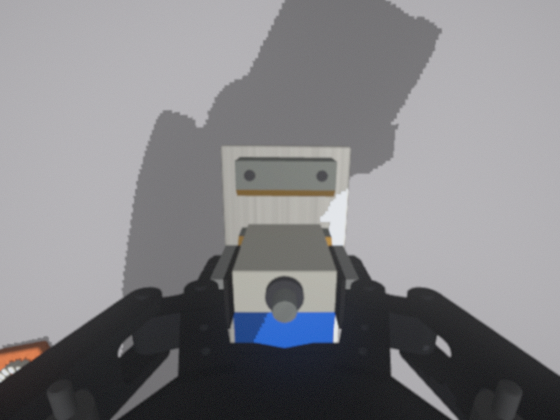

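The held blank is square to the gap. Its front top edge is at row ~268, its front bottom edge at row ~225, and the far jaw's lip is at row ~190.

Run:
```python
from plan import *
u=.1013-.0333
print((cast("wrist",[(285,225)],u)*1000).round(1),(cast("wrist",[(237,268),(331,268),(285,311)],u+.062)*1000).round(1),"jaw",(cast("wrist",[(237,190),(335,190)],.034)*1000).round(1))
```

```text
[[ 583.2 -244.5   68. ]] [[ 585.9 -224.7  130. ]
 [ 585.7 -263.2  130. ]
 [ 565.5 -244.3  130. ]] jaw [[ 597.6 -211.    34. ]
 [ 597.2 -279.6   34. ]]
```

```bash
python3 -m creep '[[1,[0,0.1,1.5],[0,0,0]],[1,[0,0.1,3],[0,0,0]],[1,[0,0.1,3.5],[0,0,0]],[1,[0,0.1,4],[0,0,0]],[1,[0,0.1,4.4],[0,0,0]],[1,[0,0.1,4.4],[0,0,0]],[1,[0,0.1,4.4],[0,0,0]]]'
```

```text
clock: 4.25
ee_pos: [0.576, -0.2439, 0.0577]
tool_rot: [0.0, 1.0, -0.003, 0.0]
contact_force: [0.2, 0.2, -2.1]
gripper_width: 0.0434
grasp_force: 63.2
```

Underside is at about z 24 mm, inside the gap with no contact. Going on down gently.

```bash
python3 -m creep '[[1,[0,0,0.4],[0,0,0]],[1,[0,0,0.8],[0,0,0]],[1,[0,0,1.2],[0,0,0]],[1,[0,0,1.4],[0,0,0]],[1,[0,0,1.5],[0,0,0]],[1,[0,0,1.5],[0,0,0]],[1,[0,0,1.5],[0,0,0]],[1,[0,0,1.5],[0,0,0]]]'
```

```text
clock: 4.92
ee_pos: [0.5759, -0.2439, 0.0424]
tool_rot: [0.0, 1.0, -0.003, 0.0]
contact_force: [-0.2, 0.1, -2.2]
gripper_width: 0.0428
grasp_force: 63.2
```

```bash
python3 -m creep '[[1,[0,0,0.1],[0,0,0]],[1,[0,0,0.2],[0,0,0]],[1,[0,0,0.25],[0,0,0]],[1,[0,0,0.25],[0,0,0]],[1,[0,0,0.25],[0,0,0]],[1,[0,0,0.25],[0,0,0]]]'
python3 - <<'E'
from plan import *
a=snapshot("scene");b=snapshot("top")
z=lambda a,f:cv2.resize(a,None,fx=f,fy=f,interpolation=2)
cv2.imwrite("pics/h.png",np.hstack([z(a[160:330,60:220],2.5),z(b[180:350,360:480],2.5)])[:,:,::-1])
E
```

```text
clock: 5.42
ee_pos: [0.5762, -0.2439, 0.0414]
tool_rot: [0.0, 1.0, -0.003, 0.001]
contact_force: [-6.7, 3.9, 25.9]
gripper_width: 0.0431
grasp_force: 66.8
```

View pics/h.png

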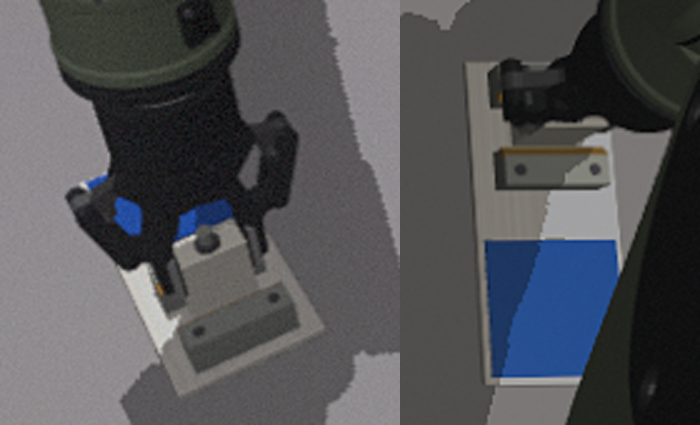

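Contact came exactly at floor level (26 N, well under the limit), so the blank is home and good. It goes to green.

```bash
python3 -m creep '[[1,[0,0,-2],[0,0,0]],[1,[0,0,-5],[0,0,0]],[1,[0,0,-8],[0,0,0]],[1,[0,0,-10],[0,0,0]],[1,[0,0,-10],[0,0,0]],[1,[0,0,-10],[0,0,0]]]'
python3 -c "
from plan import *
move(.518,.182,.141,-90)"
```

```text
clock: 6.02
ee_pos: [0.5762, -0.2439, 0.1404]
tool_rot: [0.0, 1.0, -0.003, 0.001]
contact_force: [0.7, -0.5, -3.7]
gripper_width: 0.0431
grasp_force: 63.4
shift cm [-6.04, -42.55, -0.08] turn [0.0, -0.001, -0.005] now [0.5762, -0.2439, 0.1404] yaw_y -90.3 t 6.0167
```

```bash
python3 -m creep '[[1,[-0.3,-2,0],[0,0,0]],[1,[-0.7,-5,0],[0,0,0]],[1,[-1.1,-8,0],[0,0,0]],[1,[-1.5,-11,0],[0,0,0]],[1,[-2,-14,0],[0,0,0]],[1,[-2.4,-17,0],[0,0,0]],[1,[-2.8,-20,0],[0,0,0]],[1,[-3.3,-23,0],[0,0,0]],[1,[-3.5,-25,0],[0,0,0]],[1,[-3.5,-25,0],[0,0,0]]]'
python3 -m creep '[[1,[-0.4,-3,0],[0,0,0]],[1,[-0.8,-6,0],[0,0,0]],[1,[-1.3,-9,0],[0,0,0]],[1,[-1.7,-12,0],[0,0,0]],[1,[-2.1,-15,0],[0,0,0]],[1,[-2.5,-17.5,0],[0,0,0]],[1,[-2.5,-17.5,0],[0,0,0]],[1,[-2.5,-17.5,0],[0,0,0]],[1,[-2.5,-17.5,0],[0,0,0]]]'
python3 - <<'E'
from plan import *
move(.518,.182,.0405,-90)
cv2.imwrite("pics/t.png",np.hstack([cv2.resize(snapshot("wrist"),(400,300)),cv2.resize(snapshot("scene"),(400,300))])[:,:,::-1])
E
```

```text
clock: 6.85
ee_pos: [0.5412, 0.0112, 0.1385]
tool_rot: [-0.001, 1.0, 0.0, -0.001]
contact_force: [-0.1, 0.9, -3.0]
gripper_width: 0.0427
grasp_force: 63.3
clock: 7.6
ee_pos: [0.5181, 0.1804, 0.1392]
tool_rot: [0.001, 1.0, -0.003, -0.0]
contact_force: [0.2, 0.2, -2.1]
gripper_width: 0.0435
grasp_force: 63.2
shift cm [-0.0, -0.17, 9.87] turn [0.001, 0.001, -0.006] now [0.5181, 0.1804, 0.1392] yaw_y -90.3 t 7.6
```

View pics/t.png

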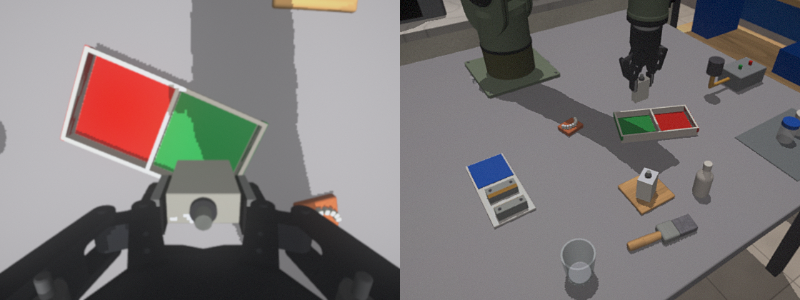

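The blank is over the green half and still upright in the grip, and the waiting blank is undisturbed. Lowering.

```bash
python3 -m creep '[[1,[0,-0.1,2.5],[0,0,0]],[1,[0,-0.1,5],[0,0,0]],[1,[0,-0.1,7.5],[0,0,0]],[1,[0,-0.1,8.5],[0,0,0]],[1,[0,-0.1,9.2],[0,0,0]],[1,[0,-0.1,9.5],[0,0,0]],[1,[0,-0.1,9.8],[0,0,0]],[1,[0,-0.1,9.9],[0,0,0]],[1,[0,-0.1,9.9],[0,0,0]],[1,[0,-0.1,9.9],[0,0,0]]]'
```

```text
clock: 8.53
ee_pos: [0.5184, 0.1826, 0.0414]
tool_rot: [-0.0, 1.0, -0.003, 0.0]
contact_force: [0.9, -0.4, -2.6]
gripper_width: 0.0431
grasp_force: 63.1
```

```bash
python3 -m creep '[[1,[0,0,0.1],[0,0,0]],[1,[0,0,0.2],[0,0,0]],[1,[0,0,0.3],[0,0,0]],[1,[0,0,0.35],[0,0,0]],[1,[0,0,0.35],[0,0,0]],[1,[0,0,0.35],[0,0,0]]]'
```

```text
clock: 9.03
ee_pos: [0.5183, 0.1826, 0.0384]
tool_rot: [-0.0, 1.0, -0.003, 0.0]
contact_force: [-5.0, -1.1, 21.7]
gripper_width: 0.0431
grasp_force: 66.3
```

On the floor. Releasing slowly, then rising.

```bash
python3 -m creep '[[0.45,[0,0,0],[0,0,0]],[0.4,[0,0,0],[0,0,0]],[0.3,[0,0,0],[0,0,0]],[0.2,[0,0,0],[0,0,0]],[0.1,[0,0,0],[0,0,0]],[0,[0,0,0],[0,0,0]],[0,[0,0,0],[0,0,0]],[0,[0,0,0],[0,0,0]],[0,[0,0,0],[0,0,0]],[0,[0,0,0],[0,0,0]]]'
python3 -m creep '[[0,[0,0,-1.5],[0,0,0]],[0,[0,0,-4],[0,0,0]],[0,[0,0,-8],[0,0,0]],[0,[0,0,-12],[0,0,0]],[0,[0,0,-12],[0,0,0]],[0,[0,0,-12],[0,0,0]],[0,[0,0,-12],[0,0,0]],[0,[0,0,-12],[0,0,0]]]'
python3 - <<'E'
from plan import *
cv2.imwrite("pics/t2.png",np.hstack([cv2.resize(snapshot("wrist"),(400,300)),cv2.resize(snapshot("scene"),(400,300))])[:,:,::-1])
E
```

```text
clock: 9.87
ee_pos: [0.5181, 0.1825, 0.0373]
tool_rot: [-0.0, 1.0, -0.003, -0.0]
contact_force: [0.7, -0.8, -0.8]
gripper_width: 0.0855
grasp_force: 0.0
clock: 10.53
ee_pos: [0.5176, 0.1824, 0.1563]
tool_rot: [0.0, 1.0, -0.003, -0.001]
contact_force: [0.3, -0.3, 0.5]
gripper_width: 0.0852
grasp_force: 0.0
```

View pics/t2.png

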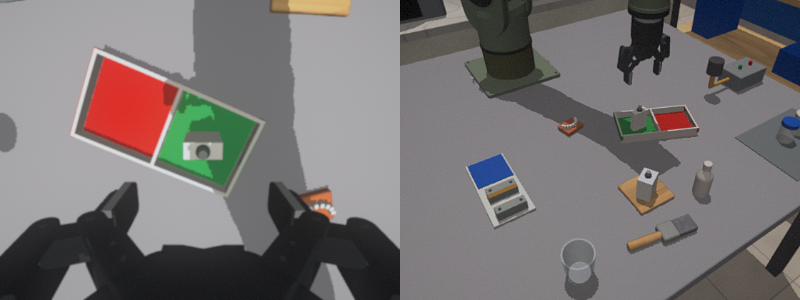

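The blank stands upright in the green half, at about (204,148) in the wrist view. The gripper is clear and the waiting blank has not moved.

```bash
python3 -c "
from bench import env
print(env.hand_in())"
```

```text
the job is handed in; nothing more can be done
None
```

The blank from the blue pad went fully home in the gap without forcing, now stands upright in the green half of the tray, the waiting blank was left in place, and the job is handed in (no verdict was returned).

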